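# Click the dough sheeter's gap wheel on to the green notch and bolt it

## Robot

A 6-joint arm with a two-finger parallel gripper is mounted at the origin on a cart in front of the work surface, level with it; the furniture and walls round the work are solid. World frame = base frame: x ahead of the robot, y to its left, z up, the work surface at z = 0. Lengths are in m, angles in degrees, forces in N, time in s.
With the tool pointing down it reaches from about 0.4 to 0.825 m from the base axis. Payload 7 kg.
Tool frame: the origin (TCP) lies between the finger pads; the fingertips stand 22 mm ahead of it and the grasp point (between the pads) lies 3 mm ahead of it; z points along the fingers, y is the line along which they close (so a half turn about z gives the same grasp; the last joint's range is limited). The gripper opens to 88 mm and grips with 3 to 60 N. Pads are 19 mm wide; open, the fingers measure 130 mm over their backs; the gripper's body (78 mm by 193 mm) begins 47 mm behind the grasp point.
Start: joints at [87.038, 20.546, 0.682, 0, -70.136, -16.507], TCP at [0.225, 0.636, 0.249] pointing down, gripper open.
Joint ranges: [-176.03, 176.03], [-82.01, 121.73], [-58.28, 71.71], [-173.87, 95.51], [-174.79, -0.11], [-173.66, 173.66]. Speed limits (degrees/s): [136.94, 136.94, 172.46, 180, 180, 180].

## Interface

Orientations are given as [roll, pitch, yaw] about the fixed x, y, z axes, in that order (R = Rz(yaw) Ry(pitch) Rx(roll)).
In Python, from plant import ctrl gives the robot as it stands.
- The arm moves only by the tool apply_moves, never from a script. Its argument "targets" is a list of rows, each an object with "travel": the shift along the tool's x, y, z in mm, a list of three; "roll": the turn about the tool's z in degrees; "jaw": the finger opening in mm, from 0 to 87.6. In form: [{"travel": [tx, ty, tz], "roll": roll, "jaw": jaw}, ...]. A call has 1 to 10 rows; each row shifts and turns the commanded pose from where the row before left it, along the tool's axes as they then stand; what a row does not reach is not made up. A row lasts 1/10 s, in which the tool goes at most 50 mm and 8.59 degrees, less where a joint would pass 70% of its speed; a pose out of reach is approached as far as the arm can. A call with a gripper value outside its range is refused whole. The fingers move at their own pace and stop on an object; the grip force is fixed at half the most. Time passes only in rows, so rows that do not move let the fingers close. It gives the time, the measured TCP pose, the force, the opening and the grip force at its end, in the units of the state.
- ctrl.get_obs(): the state, without advancing time (a new reading comes with each control period).
- ctrl.snapshot(name): name is "scene" or "top" or "wrist"; returns the picture (400x640x3 uint8, red, green, blue); there is no depth.
- ctrl.calibration(name): a dict with "K" (3x3 intrinsics, pixels), "dist_coeffs" ([k1, k2, p1, p2, k3] as OpenCV has them; the pictures are not rectified), "extrinsics" (4x4, takes a point from camera to world coordinates); the wrist camera has in their place "hand_eye" (4x4, takes a point from camera to tool coordinates, whose origin is the TCP and whose axes are the flange's). Camera axes: x right, y down, z forward; pixel columns grow to the right and rows downward; lengths in m; the calibration is good to about 2 mm. A picture is of the moment at which its call begins: read the wrist's pose just before it. calibration takes no time and is no camera call.
- ctrl.close_job(): hands the job in; it is judged then, once.
The state is a dict: "clock": time; "joint_pos": joint angles; "qvel": joint speeds; "tau": joint torques, N m; "tool_pos": TCP position; "orientation": TCP orientation; "force": force on the tool from outside, world axes, zero at the start; "moment": the same for the moment, N m; "opening": finger opening in m; "gripper_force": force on a finger pad.
Only numpy, scipy, OpenCV 4.12 (cv2) and the standard library are available. Lean on these libraries where they do the work, as an engineer would, in place of code of your own. Each camera call takes 0.05 s, during which the arm holds its last target. There are 200 camera calls.

## Task

Set the dough sheeter for the next pass: with a closed fingertip flick the top of its black gap wheel away from you, click by click, until the green notch faces the brass lock bolt, and do not run past green, because the next notch (red) closes the steel rollers on each other. Then push the bolt's red tab away from you until the bolt is fully home in the green notch, and take the hand away. Only push with the fingers, gently: pinch and pick up nothing, and leave the things standing about on the bench where they are.

Things in the scene. Friction and masses are not known exactly. Their poses are not given: they have to be found in the camera images.
- sheeter: Bench dough sheeter, white housings, steel rollers, 325 mm wide, 130 mm high, firm on the table, may stand turned by 0.25 rad. Origin on the table under its middle; x to its back (away from the robot), y along the rollers to its left end, z up. Gap wheel and lock bolt are at its right end (-y); the housing beside the wheel ends at y = -115 mm and is 106 mm high.
- wheel_axle (a point): Centre of the gap wheel on its level axle (along the sheeter's y), 80 mm above the table; axes as the sheeter's. Black wheel, 26 mm wide, with six round lobes 14 mm thick, tips 48 mm from the axle, and six coloured notches 18 mm deep between them. At each click one lobe stands straight up and one notch looks straight to the front (-x), at the bolt.
- lobe_top (a point): Tip of the lobe that stands straight up at each click, 128 mm above the table, fixed to the sheeter, axes as its own. The next lobes stand 24 mm lower, 42 mm before and behind. A fingertip let down before it to 10 mm below its tip and moved towards +x until its front is 30 to 40 mm past this point takes the wheel over its sprung detent (4 N); it drops into the next click and stays.
- gap_wheel (a joint): Turn of the wheel, rad, grows as its top goes away from the robot (+x). A click is 1.047; at the bolt stands the notch: 0 white, 1.047 yellow, 2.094 orange, 3.142 blue, 4.189 green, 5.236 red (end stops at white and red). Notches rise to the bolt from below in this order; the one next above the bolt came before it. Starts at yellow, orange or blue. Each click closes the rollers 3 mm.
- green_notch (a point): Middle of the floor of the green notch, 32 mm from the axle; turns with the wheel.
- lock_bolt (a joint): Travel of the brass lock bolt, m: 0 drawn out towards the robot, 0.022 fully home against its stop; grows towards the sheeter's +x. Slides with about 2 N and stays where it is left. It enters only where a notch faces it, and then blocks the wheel.
- bolt_tab (a point): Middle of the front face (towards the robot, the face to push) of the bolt's upright red tab, in front of the wheel, 110 mm above the table; moves with the bolt, axes as the sheeter's. The tab is 24 mm wide, 10 mm thick, 125 mm above the table at its top, 87 mm at its foot, where the bolt's guide (40 mm long) lies under it.
- stamp_a: Light wooden cake stamp standing on its square face, 36x36x74 mm; a bystander. Origin in the middle of its underside.
- stamp_b: Dark wooden cake stamp standing on its square face, 36x36x74 mm; a bystander. Origin in the middle of its underside.
- mould: Wooden hand mould with handle lying on the table, 72x195x30 mm; a bystander. Origin in the middle of its underside.
- cutter: Round steel pastry cutter, 64 mm across, 36 mm high; a bystander. Origin in the middle of its underside.
- bowl: Small steel bowl, 130 mm across, 46 mm high; a bystander. Origin in the middle of its underside.
- cocoa: Glass jar with a red lid, 53 mm across, 56 mm high; a bystander. Origin in the middle of its underside.

How it is judged:
By the outcome, as a careful person would: the job done as asked, in the order asked, and still so for the second after the job is handed in, with the robot touching nothing.
It also fails if it takes over 48 s, if anything falls off the work surface, if the arm or the gripper's body presses on something with over 40 N, if the wrist force passes 120 N, or if a joint passes its speed limit or range.

## Working session

There is one attempt and no reset: what is moved stays moved. The work goes in short steps, Python scripts to look and compute and a tool call to move; the robot and the scene stay as the last step left them, time stands still between calls to the robot, and variables do not carry over. Pictures are saved under pics/ and viewed, at most 10 in all, crops included, and the job is handed in when it is done.

Besides the shell and the picture viewer there is one more tool, called after "Request:" as name(argument=value, ...) on one line, values as JSON. apply_moves: Moves the arm, as the interface text tells. Its arguments: {"type":"object","properties":{"targets":{"type":"array","items":{"type":"object","properties":{"travel":{"type":"array","items":{"type":"number"}},"roll":{"type":"number"},"jaw":{"type":"number"}}}}},"required":["targets"]}

```bash
mkdir -p pics; cat > h.py <<'E'
import numpy as np,cv2
from plant import ctrl
def snap(n,f):
    im=ctrl.snapshot(n); cv2.imwrite('pics/'+f,im[:,:,::-1]); return im
def ray(n,uv,T=None):
    c=ctrl.calibration(n);K=np.array(c['K']);d=np.array(c['dist_coeffs'])
    T=np.array(c['extrinsics']) if T is None else T
    p=cv2.undistortPoints(np.array(uv,float).reshape(-1,1,2),K,d)[:,0]
    r=np.c_[p,np.ones(len(p))]@T[:3,:3].T
    return T[:3,3],r
def plane(n,uv,z,T=None):
    o,r=ray(n,uv,T); return o+r*((z-o[2])/r[:,2])[:,None]
def proj(n,P,T=None):
    c=ctrl.calibration(n);T=np.array(c['extrinsics']) if T is None else T
    Ti=np.linalg.inv(T);r,_=cv2.Rodrigues(Ti[:3,:3])
    return cv2.projectPoints(np.array(P,float).reshape(-1,1,3),r,Ti[:3,3],np.array(c['K']),np.array(c['dist_coeffs']))[0][:,0]
E
python3 - <<'E'
from h import *
o=ctrl.get_obs();print(o)
snap('scene','s1.png');snap('top','t1.png')
for n in('scene','top'):print(np.array(ctrl.calibration(n)['extrinsics']).round(3))
E
```

```text
{'clock': 0.0, 'joint_pos': array([ 8.70377779e+01,  2.05912187e+01,  6.35050774e-01, -1.92741109e-02,
       -7.01361868e+01, -1.65082260e+01]), 'qvel': array([-0.04513889, -0.06913992,  0.00493586,  0.03454636,  0.0628097 ,
        0.03297862]), 'tau': array([ 7.02877533e-04, -5.82715344e+01,  2.93062645e+01,  6.99704692e+00,
        6.97860582e-03, -1.33429407e-04]), 'tool_pos': array([0.22485356, 0.63597829, 0.24763746]), 'orientation': array([ 1.79906303e+02, -8.87318230e-03, -1.94770045e+01]), 'force': array([ 0.37269055,  0.30562684, -0.015766  ]), 'moment': array([0.02101215, 0.00244919, 0.01674987]), 'gripper_force': 0.0, 'opening': 0.08798546841382406}
[[ 0.457 -0.396  0.796 -0.793]
 [-0.889 -0.182  0.42  -0.644]
 [-0.022 -0.9   -0.435  0.803]
 [ 0.     0.     0.     1.   ]]
[[-2.000e-02 -9.890e-01  1.460e-01  2.930e-01]
 [-1.000e+00  2.000e-02 -2.000e-03  4.100e-02]
 [-1.000e-03 -1.460e-01 -9.890e-01  1.494e+00]
 [ 0.000e+00  0.000e+00  0.000e+00  1.000e+00]]
```

View pics/s1.png

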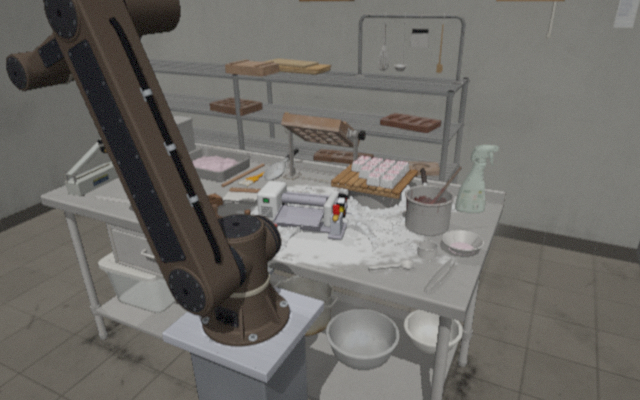

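View pics/t1.png

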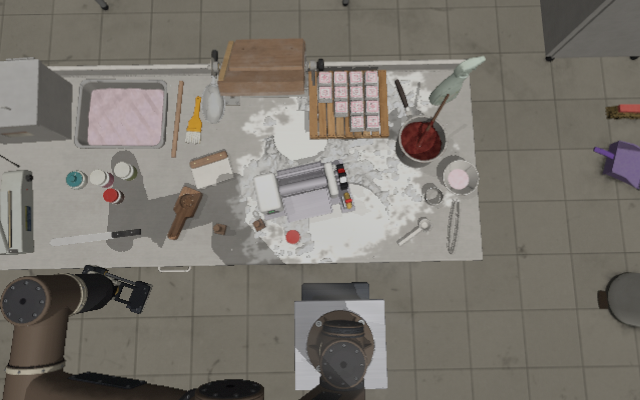

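The top view shows the sheeter near (300,190), the black wheel at about (343,178) and the tab at about (348,202). The cocoa jar is in front at (293,237). Next I'll enlarge both views.

```bash
python3 - <<'E'
from h import *
t=cv2.imread('pics/t1.png');s=cv2.imread('pics/s1.png')
a=cv2.resize(t[155:220,250:365],None,fx=6.5,fy=6.5,interpolation=2)[:,:740]
b=cv2.resize(s[175:245,250:360],None,fx=4,fy=4,interpolation=2)
b=cv2.copyMakeBorder(b[:170],0,0,0,0,0)
c=np.zeros((600,760,3),np.uint8);c[:a.shape[0],:a.shape[1]]=a
b=cv2.resize(s[185:240,320:360],None,fx=3.2,fy=3.2,interpolation=2);c[423:423+176,:b.shape[1]]=b[:177]
cv2.imwrite('pics/c1.png',c)
hs=cv2.cvtColor(t,cv2.COLOR_BGR2HSV)
for y in range(160,212,2): print(y,[tuple(int(q) for q in t[y,x][::-1]) for x in range(336,356,3)])
E
```

```text
160 [(112, 110, 114), (162, 158, 163), (161, 159, 159), (170, 168, 166), (184, 183, 180), (184, 183, 180), (181, 180, 177)]
162 [(111, 108, 112), (139, 136, 140), (152, 149, 154), (170, 169, 167), (153, 152, 148), (174, 173, 169), (174, 174, 170)]
164 [(105, 102, 106), (48, 48, 49), (24, 25, 26), (167, 165, 162), (163, 161, 158), (176, 176, 173), (183, 183, 183)]
166 [(75, 73, 74), (36, 36, 38), (40, 40, 42), (164, 163, 159), (178, 177, 174), (177, 178, 177), (181, 181, 180)]
168 [(68, 68, 67), (63, 36, 38), (90, 29, 28), (166, 165, 161), (168, 167, 163), (180, 180, 178), (173, 172, 168)]
170 [(56, 55, 57), (147, 31, 27), (121, 23, 19), (151, 142, 138), (154, 153, 149), (176, 175, 171), (173, 172, 168)]
172 [(119, 116, 120), (114, 25, 22), (74, 17, 17), (90, 89, 87), (149, 148, 144), (172, 171, 167), (175, 173, 170)]
174 [(169, 166, 171), (27, 27, 29), (36, 37, 37), (41, 40, 42), (167, 166, 162), (178, 176, 172), (173, 172, 168)]
176 [(96, 94, 98), (23, 23, 24), (93, 92, 93), (116, 115, 113), (177, 176, 173), (165, 164, 161), (163, 163, 160)]
178 [(100, 98, 101), (90, 88, 87), (201, 
[... 1295 characters left out ...]
), (154, 151, 156), (94, 94, 96), (132, 67, 59), (190, 58, 53), (182, 77, 73), (192, 190, 187)]
202 [(154, 151, 155), (147, 144, 148), (90, 89, 90), (103, 74, 75), (165, 77, 56), (99, 75, 66), (178, 176, 172)]
204 [(180, 179, 175), (161, 160, 156), (106, 105, 107), (151, 149, 147), (170, 143, 80), (130, 112, 76), (183, 182, 180)]
206 [(192, 191, 186), (193, 191, 187), (138, 135, 138), (171, 170, 173), (177, 150, 85), (156, 135, 89), (149, 146, 147)]
208 [(192, 191, 187), (192, 191, 186), (157, 154, 158), (129, 128, 130), (159, 140, 97), (156, 151, 148), (152, 149, 152)]
210 [(192, 191, 187), (193, 191, 187), (153, 150, 154), (162, 160, 163), (157, 154, 158), (156, 153, 156), (164, 162, 161)]
```

View pics/c1.png

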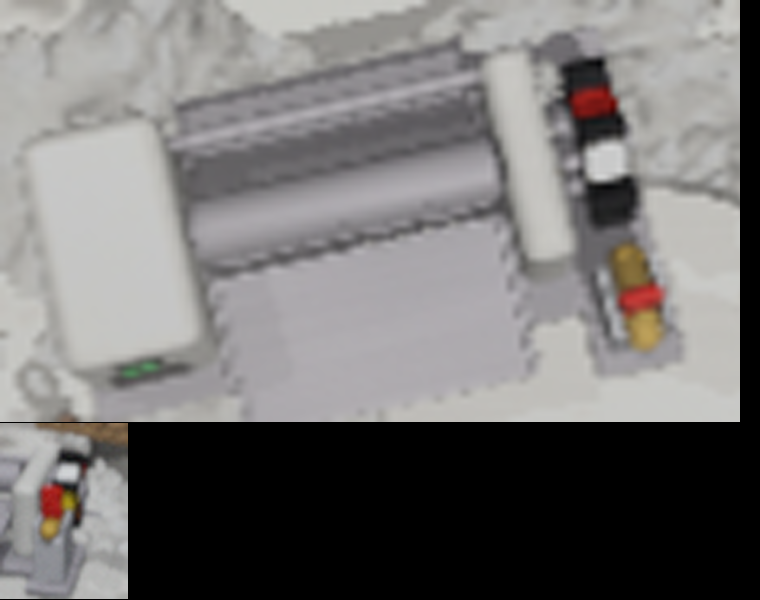

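```bash
python3 - <<'E'
from h import *
t=cv2.imread('pics/t1.png').astype(int);b,g,r=t[...,0],t[...,1],t[...,2]
def cen(m,x0,x1,y0,y1):
    k=np.zeros(m.shape,bool);k[y0:y1,x0:x1]=m[y0:y1,x0:x1];ys,xs=np.nonzero(k);return [xs.mean(),ys.mean()],k.sum()
R=(r>85)&(g<0.62*r);W=(r>185)
red,n1=cen(R,334,350,164,175);wh,n2=cen(W,339,347,174,184);tab,n3=cen(R,342,356,197,204)
bl,n4=cen((r<60),334,350,160,192)
print(red,n1,wh,n2,tab,n3,bl,n4)
P=plane('top',[red,wh],.109);print(P, P.mean(0)); d=P[0]-P[1];print('len32?',np.hypot(*d[:2]),'yaw',np.degrees(np.arctan2(d[1],d[0])))
print('tab',plane('top',[tab],.125)); print('bl',plane('top',[bl],.115))
# left housing top corner edges (130) and right housing (106) from crop px
f=lambda x,y:(250+x/6.5,155+y/6.5)
q=plane('top',[f(485,58),f(535,262),f(570,250),f(522,55)],.106);print(q.round(3));
q=plane('top',[f(30,145),f(70,368),f(205,345),f(150,122)],.130);print(q.round(3))
o=ctrl.get_obs();c=ctrl.calibration('wrist');print(np.array(c['hand_eye']).round(3),np.array(c['K']).round(0))
E
```

```text
[np.float64(340.68), np.float64(170.28)] 25 [np.float64(343.0833333333333), np.float64(179.29166666666666)] 24 [np.float64(348.03846153846155), np.float64(200.3846153846154)] 26 [np.float64(341.8076923076923), np.float64(177.46153846153845)] 104
[[ 0.5942974  -0.01069334  0.109     ]
 [ 0.56254825 -0.01816462  0.109     ]] [ 0.57842283 -0.01442898  0.109     ]
len32? 0.03261639212752671 yaw 13.24204548431553
tab [[ 0.48681769 -0.0323179   0.125     ]]
bl [[ 0.56783722 -0.0137068   0.115     ]]
[[0.619 0.044 0.106]
 [0.508 0.02  0.106]
 [0.514 0.001 0.106]
 [0.62  0.024 0.106]]
[[0.571 0.282 0.13 ]
 [0.454 0.261 0.13 ]
 [0.465 0.191 0.13 ]
 [0.582 0.219 0.13 ]]
[[ 0.001 -0.961 -0.275  0.075]
 [ 1.     0.001 -0.    -0.001]
 [ 0.    -0.275  0.961 -0.137]
 [ 0.     0.     0.     1.   ]] [[339.   0. 320.]
 [  0. 339. 204.]
 [  0.   0.   1.]]
```

Request:
apply_moves(targets=[{"travel": [33,35,0],"roll": 0,"jaw": 0},{"travel": [33,35,0],"roll": 0,"jaw": 0},{"travel": [33,35,0],"roll": 0,"jaw": 0},{"travel": [33,35,0],"roll": 0,"jaw": 0},{"travel": [33,35,0],"roll": 0,"jaw": 0},{"travel": [33,35,0],"roll": 0,"jaw": 0},{"travel": [33,35,0],"roll": 0,"jaw": 0},{"travel": [33,35,0],"roll": 0,"jaw": 0},{"travel": [33,35,0],"roll": 0,"jaw": 0},{"travel": [33,35,0],"roll": 0,"jaw": 0}])

```text
clock: 1.1
tool_pos: [0.4196, 0.1945, 0.2486]
orientation: [-180.0, -0.0, -19.4]
force: [1.6, -0.6, -0.5]
opening: 0.0133
gripper_force: 0.0
```

Request:
apply_moves(targets=[{"travel": [33,35,0],"roll": 0,"jaw": 0},{"travel": [33,35,0],"roll": 0,"jaw": 0},{"travel": [33,35,0],"roll": 0,"jaw": 0},{"travel": [33,35,0],"roll": 0,"jaw": 0},{"travel": [33,35,0],"roll": 0,"jaw": 0},{"travel": [0,0,0],"roll": -8,"jaw": 0},{"travel": [0,0,0],"roll": -8,"jaw": 0},{"travel": [0,0,0],"roll": -8,"jaw": 0},{"travel": [0,0,0],"roll": -7.5,"jaw": 0},{"travel": [0,0,0],"roll": 0,"jaw": 0}])

```text
clock: 2.1
tool_pos: [0.5164, -0.0238, 0.2482]
orientation: [-180.0, 0.0, 12.1]
force: [0.8, 0.2, -0.0]
opening: 0.0005
gripper_force: 0.0
```

```bash
python3 - <<'E'
from h import *
o=ctrl.get_obs();print(o['clock'],o['tool_pos'],o['orientation'],o['joint_pos'],o['opening'])
snap('wrist','w1.png');np.save('p1.npy',np.r_[o['tool_pos'],o['orientation']])
E
```

```text
2.1 [ 0.51644332 -0.02376563  0.24824552] [-1.79996467e+02  3.96737453e-02  1.21204469e+01] [ 1.91359502e+01  5.62259354e+00 -1.90050633e+01 -9.18540961e-03
 -6.54112886e+01  8.29883204e+01] 0.000490709263072188
```

View pics/w1.png

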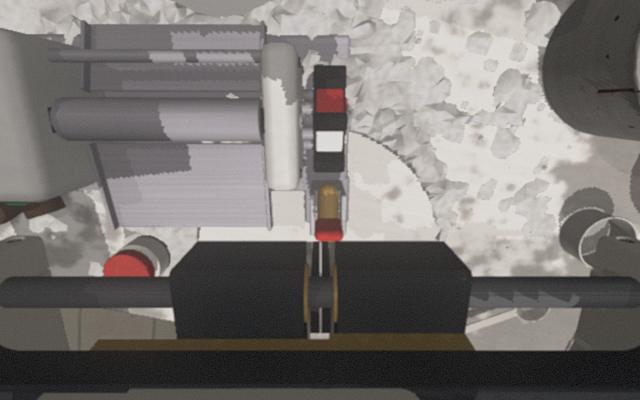

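The wrist view shows the wheel upright in the image, so the yaw matches. The red notch is at (330,100), white at (329,142) and the tab's top at (329,230).

```bash
cat >> h.py <<'E'
from scipy.spatial.transform import Rotation as Ro
def wT(o):
    T=np.eye(4);T[:3,:3]=Ro.from_euler('xyz',o['orientation'],degrees=True).as_matrix();T[:3,3]=o['tool_pos']
    return T@np.array(ctrl.calibration('wrist')['hand_eye'])
E
python3 - <<'E'
from h import *
p=np.load('p1.npy');T=wT(dict(tool_pos=p[:3],orientation=p[3:]))
t=cv2.imread('pics/w1.png').astype(int);b,g,r=t[...,0],t[...,1],t[...,2]
def box(m,x0,x1,y0,y1):
    k=np.zeros(m.shape,np.uint8);k[y0:y1,x0:x1]=m[y0:y1,x0:x1];ys,xs=np.nonzero(k);print(xs.min(),xs.max(),ys.min(),ys.max(),cv2.minAreaRect(np.c_[xs,ys].astype(np.float32)));return xs.mean(),ys.mean()
R=(r>85)&(g<0.5*r)
red=box(R,305,355,70,120);wh=box(r>190,314,346,128,156);bk=box(r<70,308,352,60,175);tab=box(R,305,350,205,243)
P=plane('wrist',[red,wh],.109,T);d=P[0]-P[1];print(P,P.mean(0),np.degrees(np.arctan2(d[1],d[0])),np.hypot(*d[:2]))
print('lobe',plane('wrist',[((red[0]+wh[0])/2,122)],.128,T),'tab',tab,plane('wrist',[(329,220),(329,232),(316,222),(341,222)],.125,T))
M=plane('wrist',[(264,60),(264,180),(299,60),(300,180)],.106,T);print(M)
E
```

```text
317 343 89 111 ((330.0, 100.0), (26.0, 22.0), 0.0)
317 345 132 150 ((331.0, 141.0), (18.0, 28.0), 90.0)
313 346 66 171 ((329.5, 118.5), (105.0, 33.0), 90.0)
316 341 231 240 ((328.5, 235.5), (9.0, 25.0), 90.0)
[[ 0.59646712 -0.01423901  0.109     ]
 [ 0.56524937 -0.02055433  0.109     ]] [ 0.58085825 -0.01739667  0.109     ] 11.436533073055868 0.03185013578185929
lobe [[ 0.58047375 -0.016968    0.128     ]] tab (np.float64(328.57142857142856), np.float64(235.72321428571428)) [[ 0.50474826 -0.03345352  0.125     ]
 [ 0.49461917 -0.03571477  0.125     ]
 [ 0.50084565 -0.02349817  0.125     ]
 [ 0.50513204 -0.04336128  0.125     ]]
[[ 0.61413558  0.04145555  0.106     ]
 [ 0.52167404  0.02589755  0.106     ]
 [ 0.61978424  0.0152701   0.106     ]
 [ 0.52806498 -0.00372276  0.106     ]]
```

Request:
apply_moves(targets=[{"travel": [20,4,0],"roll": 0,"jaw": 0},{"travel": [19,3,0],"roll": 0,"jaw": 0},{"travel": [0,0,30],"roll": 0,"jaw": 0},{"travel": [0,0,30],"roll": 0,"jaw": 0},{"travel": [0,0,25],"roll": 0,"jaw": 0},{"travel": [0,0,15],"roll": 0,"jaw": 0},{"travel": [0,0,8],"roll": 0,"jaw": 0},{"travel": [0,0,0],"roll": 0,"jaw": 0}])

```text
clock: 2.95
tool_pos: [0.5557, -0.0224, 0.1396]
orientation: [180.0, 0.1, 11.9]
force: [0.1, -0.2, 0.2]
opening: 0.0005
gripper_force: 0.0
```

```bash
python3 - <<'E'
from h import *
o=ctrl.get_obs();print(o['clock'],o['tool_pos'],o['orientation'],o['force'])
a=snap('wrist','w2.png')
t=snap('top','t2.png')
cv2.imwrite('pics/c2.png',np.vstack([a[:,:,::-1],cv2.resize(t[150:215,280:400,::-1],(360,195),interpolation=2).copy() if 0 else cv2.copyMakeBorder(cv2.resize(t[150:215,280:400,::-1],(360,195)),0,0,0,280,0)]))
E
```

```text
2.95 [ 0.55574506 -0.02235001  0.13959397] [1.79994883e+02 1.18480498e-01 1.19096275e+01] [ 0.10666175 -0.15783084  0.21143927]
```

View pics/c2.png

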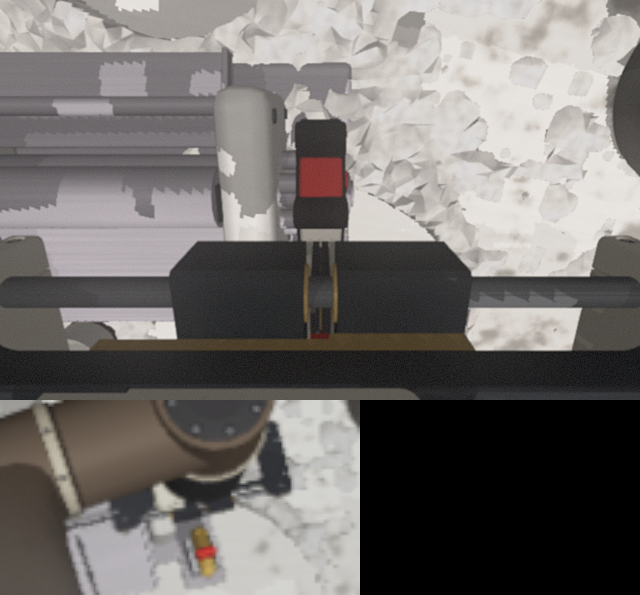

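The wrist view shows the wheel centred on the fingers (column 321). The standing lobe is at rows 197–230, just ahead of the fingers, with the red notch beyond it at (321,178). I'll make the first flick now.

Request:
apply_moves(targets=[{"travel": [6,0,0],"roll": 0,"jaw": 0},{"travel": [6,0,0],"roll": 0,"jaw": 0},{"travel": [6,0,0],"roll": 0,"jaw": 0},{"travel": [6,0,0],"roll": 0,"jaw": 0},{"travel": [6,0,0],"roll": 0,"jaw": 0},{"travel": [6,0,0],"roll": 0,"jaw": 0},{"travel": [5,0,0],"roll": 0,"jaw": 0},{"travel": [5,0,0],"roll": 0,"jaw": 0},{"travel": [4,0,0],"roll": 0,"jaw": 0},{"travel": [0,0,0],"roll": 0,"jaw": 0}])

```text
clock: 4.05
tool_pos: [0.6058, -0.0117, 0.1405]
orientation: [180.0, -0.0, 12.0]
force: [0.1, 0.5, -0.5]
opening: 0.0003
gripper_force: 0.0
```

Request:
apply_moves(targets=[{"travel": [0,0,-20],"roll": 0,"jaw": 0},{"travel": [0,0,-25],"roll": 0,"jaw": 0},{"travel": [-25,0,0],"roll": 0,"jaw": 0},{"travel": [-25,0,0],"roll": 0,"jaw": 0},{"travel": [-20,0,0],"roll": 0,"jaw": 0},{"travel": [0,0,0],"roll": 0,"jaw": 0}])

```text
clock: 4.65
tool_pos: [0.5345, -0.027, 0.186]
orientation: [-180.0, 0.0, 12.0]
force: [0.2, -0.4, 0.5]
opening: 0.0005
gripper_force: 0.0
```

```bash
cat > look.py <<'E'
import sys
from h import *
o=ctrl.get_obs();print(o['clock'],o['tool_pos'],o['orientation'],o['force'])
a=snap('wrist',sys.argv[1]+'.png');T=wT(o)
u=np.array([.979,.204,0]);C=np.array([.580,-.017,.080])
for n,dx,dz in(('front-top',-16,28),('rear-top',16,28),('top lobe',0,48)):
    p=proj('wrist',C+u*dx/1e3+[0,0,dz/1e3],T)[0].astype(int);w=a[max(p[1]-3,0):p[1]+4,p[0]-6:p[0]+7]
    print(n,p,np.median(w.reshape(-1,3),0) if w.size else None)
s=snap('scene',sys.argv[1]+'s.png')
E
python3 look.py w3
```

```text
4.65 [ 0.53445329 -0.02697968  0.18598841] [-1.79970200e+02  1.44673651e-03  1.20108048e+01] [ 0.20043798 -0.38867195  0.46473519]
front-top [319 177] [152. 133.  73.]
rear-top [320 127] [160. 154. 146.]
top lobe [320 157] [58. 56. 54.]
```

View pics/w3.png

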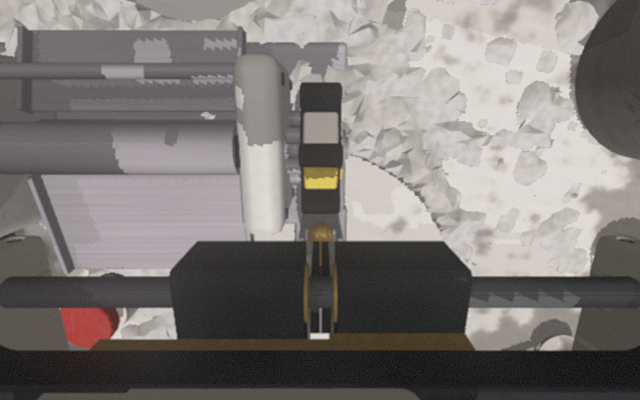

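After one click, yellow is at front-top (321,180) and white at rear-top (320,127), so orange faces the bolt. I'll do the second flick the same way.

Request:
apply_moves(targets=[{"travel": [21,0,0],"roll": 0,"jaw": 0},{"travel": [0,0,20],"roll": 0,"jaw": 0},{"travel": [0,0,18],"roll": 0,"jaw": 0},{"travel": [0,0,8],"roll": 0,"jaw": 0},{"travel": [0,0,0],"roll": 0,"jaw": 0}])

```text
clock: 5.25
tool_pos: [0.5571, -0.0222, 0.1383]
orientation: [180.0, 0.1, 12.0]
force: [0.1, -0.6, 1.0]
opening: 0.0003
gripper_force: 0.0
```

Request:
apply_moves(targets=[{"travel": [6,0,0],"roll": 0,"jaw": 0},{"travel": [6,0,0],"roll": 0,"jaw": 0},{"travel": [6,0,0],"roll": 0,"jaw": 0},{"travel": [6,0,0],"roll": 0,"jaw": 0},{"travel": [6,0,0],"roll": 0,"jaw": 0},{"travel": [6,0,0],"roll": 0,"jaw": 0},{"travel": [5,0,0],"roll": 0,"jaw": 0},{"travel": [5,0,0],"roll": 0,"jaw": 0},{"travel": [4,0,0],"roll": 0,"jaw": 0},{"travel": [0,0,0],"roll": 0,"jaw": 0}])

```text
clock: 6.25
tool_pos: [0.6067, -0.0115, 0.1395]
orientation: [180.0, -0.0, 12.0]
force: [-0.8, -0.2, -0.3]
opening: 0.0007
gripper_force: 0.0
```

Request:
apply_moves(targets=[{"travel": [0,0,-20],"roll": 0,"jaw": 0},{"travel": [0,0,-25],"roll": 0,"jaw": 0},{"travel": [-25,0,0],"roll": 0,"jaw": 0},{"travel": [-25,0,0],"roll": 0,"jaw": 0},{"travel": [-20,0,0],"roll": 0,"jaw": 0},{"travel": [0,0,0],"roll": 0,"jaw": 0}])

```text
clock: 6.85
tool_pos: [0.5354, -0.0268, 0.185]
orientation: [-180.0, 0.0, 12.0]
force: [0.8, -0.2, 0.2]
opening: 0.0006
gripper_force: 0.0
```

```bash
sed -i 's/\[0\].astype(int);w=a\[max(p\[1\]-3,0):p\[1\]+4/[0].astype(int);w=a[p[1]+1:p[1]+6/' look.py; python3 look.py w4; python3 -c "
import cv2;print(cv2.imread('pics/w4.png')[80:230:6,320,::-1].tolist())"
```

```text
6.85 [ 0.53543573 -0.02678653  0.18500427] [-1.79969759e+02  2.73118308e-03  1.20088849e+01] [ 0.75872358 -0.19109844  0.172712  ]
front-top [319 179] [216. 130.  79.]
rear-top [320 129] [152. 132.  71.]
top lobe [320 159] [58. 55. 52.]
[[170, 167, 161], [49, 49, 45], [56, 57, 57], [57, 56, 52], [51, 52, 49], [50, 46, 50], [154, 134, 73], [151, 130, 72], [154, 134, 73], [152, 131, 70], [153, 133, 72], [54, 54, 46], [57, 54, 50], [54, 51, 52], [56, 51, 48], [130, 79, 58], [145, 90, 62], [217, 131, 81], [219, 133, 80], [61, 59, 57], [57, 51, 54], [60, 57, 58], [61, 60, 56], [84, 83, 82], [79, 72, 59]]
```

Orange is now at front-top and yellow at rear-top, so blue faces the bolt and one more click is needed.

Request:
apply_moves(targets=[{"travel": [20,0,0],"roll": 0,"jaw": 0},{"travel": [0,0,20],"roll": 0,"jaw": 0},{"travel": [0,0,18],"roll": 0,"jaw": 0},{"travel": [0,0,7],"roll": 0,"jaw": 0},{"travel": [0,0,0],"roll": 0,"jaw": 0}])

```text
clock: 7.45
tool_pos: [0.5572, -0.0222, 0.1385]
orientation: [180.0, 0.1, 12.0]
force: [-0.1, 0.5, -0.2]
opening: 0.0005
gripper_force: 0.0
```

Request:
apply_moves(targets=[{"travel": [6,0,0],"roll": 0,"jaw": 0},{"travel": [6,0,0],"roll": 0,"jaw": 0},{"travel": [6,0,0],"roll": 0,"jaw": 0},{"travel": [6,0,0],"roll": 0,"jaw": 0},{"travel": [6,0,0],"roll": 0,"jaw": 0},{"travel": [6,0,0],"roll": 0,"jaw": 0},{"travel": [5,0,0],"roll": 0,"jaw": 0},{"travel": [5,0,0],"roll": 0,"jaw": 0},{"travel": [4,0,0],"roll": 0,"jaw": 0},{"travel": [0,0,0],"roll": 0,"jaw": 0}])

```text
clock: 8.45
tool_pos: [0.6067, -0.0115, 0.1395]
orientation: [180.0, -0.0, 12.0]
force: [-0.6, -0.4, -0.4]
opening: 0.0003
gripper_force: 0.0
```

Request:
apply_moves(targets=[{"travel": [0,0,-20],"roll": 0,"jaw": 0},{"travel": [0,0,-25],"roll": 0,"jaw": 0},{"travel": [-25,0,0],"roll": 0,"jaw": 0},{"travel": [-25,0,0],"roll": 0,"jaw": 0},{"travel": [-20,0,0],"roll": 0,"jaw": 0},{"travel": [0,0,0],"roll": 0,"jaw": 0}])

```text
clock: 9.05
tool_pos: [0.5354, -0.0268, 0.185]
orientation: [-180.0, 0.0, 12.0]
force: [1.2, 0.3, -0.2]
opening: 0.0004
gripper_force: 0.0
```

```bash
python3 look.py w5; python3 -c "
import cv2;print(cv2.imread('pics/w5.png')[80:230:6,320,::-1].tolist())"
```

```text
9.05 [ 0.53542453 -0.02677191  0.18499169] [-1.79970454e+02  3.87029815e-03  1.20089096e+01] [ 1.20987487  0.34146274 -0.21494318]
front-top [319 179] [ 69.  97. 165.]
rear-top [320 129] [156.  92.  63.]
top lobe [320 159] [57. 54. 53.]
[[169, 165, 159], [56, 54, 53], [56, 56, 54], [59, 55, 53], [56, 54, 51], [56, 53, 55], [156, 92, 60], [157, 94, 64], [155, 90, 61], [159, 95, 66], [158, 93, 62], [52, 46, 47], [59, 53, 52], [52, 48, 48], [51, 48, 49], [57, 64, 93], [61, 71, 105], [71, 100, 167], [69, 102, 169], [54, 52, 50], [58, 56, 56], [62, 57, 59], [60, 60, 59], [86, 86, 85], [85, 74, 65]]
```

Blue is at front-top and orange at rear-top, so green faces the bolt. Next I'll move back and let the finger down in front of the tab.

Request:
apply_moves(targets=[{"travel": [-40,0,0],"roll": 0,"jaw": 0},{"travel": [-41,0,0],"roll": 0,"jaw": 0},{"travel": [0,0,0],"roll": 0,"jaw": 0},{"travel": [0,0,0],"roll": 0,"jaw": 0}])

```text
clock: 9.55
tool_pos: [0.459, -0.0431, 0.1852]
orientation: [180.0, -0.1, 12.1]
force: [0.5, 0.9, 0.7]
opening: 0.0004
gripper_force: 0.0
```

```bash
python3 - <<'E'
from h import *
o=ctrl.get_obs();print(o['clock'],o['tool_pos'],o['orientation']);T=wT(o)
a=snap('wrist','w6.png').astype(int);t=snap('top','t6.png').astype(int)
r,g=a[...,0],a[...,1];k=((r>85)&(g<.5*r)).astype(np.uint8);n,l,s,c=cv2.connectedComponentsWithStats(k)
for i in range(1,n):
    if s[i,4]>60: print(s[i],c[i])
y=(slice(90,240,6),320);print(a[y].tolist())
E
```

```text
9.55 [ 0.45897235 -0.04306616  0.18517057] [ 1.79994030e+02 -8.98874637e-02  1.20513708e+01]
[  38  219   61   54 2235] [ 67.53243848 245.78568233]
[[49, 43, 46], [48, 49, 48], [97, 95, 97], [99, 95, 97], [92, 91, 94], [101, 81, 57], [122, 102, 71], [126, 104, 71], [119, 100, 69], [128, 106, 75], [128, 107, 77], [121, 101, 70], [124, 100, 71], [88, 59, 57], [115, 62, 59], [130, 67, 64], [112, 65, 65], [186, 153, 100], [177, 146, 96], [206, 200, 197], [209, 203, 196], [209, 201, 195], [207, 203, 196], [207, 199, 195], [205, 202, 196]]
```

View pics/w6.png

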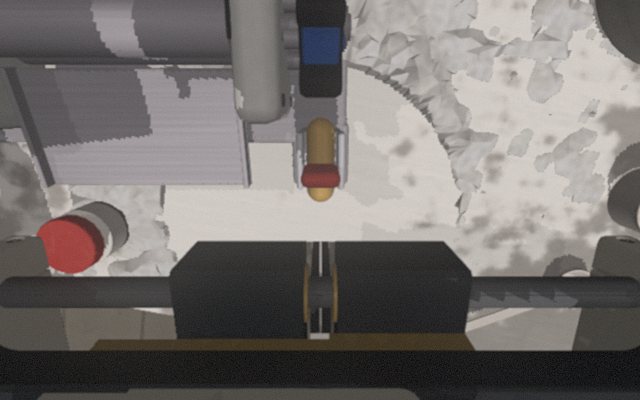

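The tab is in line with the fingers at column 320. Its top spans rows 166–188, and the fingers are well in front of it.

```bash
python3 - <<'E'
from h import *
o=ctrl.get_obs();T=wT(o);u=np.array([.979,.204,0]);L=np.array([.580,-.017,0])
for v in(166,176,188):
    p=plane('wrist',[(320,v)],.125,T)[0];print(v,p,(p-L)@u,(p-o['tool_pos'])@u)
E
```

```text
166 [ 0.50039336 -0.03388799  0.125     ] -0.08138005053364458 0.041568078738843765
176 [ 0.49455885 -0.03513768  0.125     ] -0.08734696734719756 0.035601161925290795
188 [ 0.4874295  -0.03666471  0.125     ] -0.09463812202156752 0.028310007250920848
```

Request:
apply_moves(targets=[{"travel": [0,0,25],"roll": 0,"jaw": 0},{"travel": [0,0,22],"roll": 0,"jaw": 0},{"travel": [0,0,12],"roll": 0,"jaw": 0},{"travel": [0,0,0],"roll": 0,"jaw": 0},{"travel": [6,0,0],"roll": 0,"jaw": 0},{"travel": [5,0,0],"roll": 0,"jaw": 0},{"travel": [4,0,0],"roll": 0,"jaw": 0},{"travel": [4,0,0],"roll": 0,"jaw": 0},{"travel": [4,0,0],"roll": 0,"jaw": 0}])

```text
clock: 10.55
tool_pos: [0.4812, -0.0384, 0.1258]
orientation: [-180.0, 0.0, 12.0]
force: [-2.0, -0.7, 1.9]
opening: 0.0005
gripper_force: 0.8
```

Request:
apply_moves(targets=[{"travel": [4,0,0],"roll": 0,"jaw": 0},{"travel": [4,0,0],"roll": 0,"jaw": 0},{"travel": [3,0,0],"roll": 0,"jaw": 0},{"travel": [2,0,0],"roll": 0,"jaw": 0},{"travel": [0,0,0],"roll": 0,"jaw": 0}])

```text
clock: 11.05
tool_pos: [0.4941, -0.0355, 0.1255]
orientation: [180.0, -0.0, 12.0]
force: [0.2, 0.0, -0.1]
opening: 0.0004
gripper_force: 0.0
```

Request:
apply_moves(targets=[{"travel": [1,0,0],"roll": 0,"jaw": 0},{"travel": [1,0,0],"roll": 0,"jaw": 0},{"travel": [0,0,0],"roll": 0,"jaw": 0}])

```text
clock: 11.35
tool_pos: [0.4948, -0.0354, 0.1254]
orientation: [-180.0, 0.1, 12.0]
force: [-4.4, -0.9, 3.1]
opening: 0.0004
gripper_force: 2.3
```

Request:
apply_moves(targets=[{"travel": [1,0,0],"roll": 0,"jaw": 0},{"travel": [1,0,0],"roll": 0,"jaw": 0},{"travel": [0,0,0],"roll": 0,"jaw": 0}])

```text
clock: 11.65
tool_pos: [0.495, -0.0355, 0.1251]
orientation: [180.0, 0.3, 12.0]
force: [-11.8, 0.4, 7.1]
opening: 0.0006
gripper_force: 5.3
```

Request:
apply_moves(targets=[{"travel": [1,0,0],"roll": 0,"jaw": 0},{"travel": [1,0,0],"roll": 0,"jaw": 0},{"travel": [0,0,0],"roll": 0,"jaw": 0}])

```text
clock: 11.95
tool_pos: [0.4952, -0.0356, 0.1248]
orientation: [180.0, 0.5, 12.0]
force: [-15.6, -1.2, 11.9]
opening: 0.0005
gripper_force: 8.1
```

The finger meets a firm stop at about 15 N. I'll back off, lift, and check how far the tab has travelled.

Request:
apply_moves(targets=[{"travel": [-8,0,0],"roll": 0,"jaw": 0},{"travel": [-18,0,0],"roll": 0,"jaw": 0},{"travel": [-18,0,-10],"roll": 0,"jaw": 0},{"travel": [0,0,-25],"roll": 0,"jaw": 0},{"travel": [0,0,-26],"roll": 0,"jaw": 0},{"travel": [0,0,0],"roll": 0,"jaw": 0}])

```text
clock: 12.55
tool_pos: [0.4593, -0.043, 0.1902]
orientation: [180.0, -0.5, 12.1]
force: [0.1, -0.2, 0.0]
opening: 0.0003
gripper_force: 0.0
```

```bash
python3 - <<'E'
from h import *
o=ctrl.get_obs();print(o['clock'],o['tool_pos'],o['force']);T=wT(o);u=np.array([.979,.204,0]);L=np.array([.580,-.017,0])
a=snap('wrist','w7.png').astype(int);snap('top','t7.png')
b=cv2.imread('pics/w6.png')[:,:,::-1].astype(int)
for im in(b,a):
    r,g=im[...,0],im[...,1];k=(r>60)&(g<.8*r)&(abs(im[...,1]-im[...,2])<14);c=k[100:240,308:332].sum(1)
    v=100+np.nonzero(c>10)[0];print(v)
for v in(v.min(),v.max()):
    p=plane('wrist',[(320,v)],.125,T)[0];print(v,(p-L)@u)
A=np.hstack([cv2.resize(x[90:210,260:380,::-1].astype(np.uint8),(390,390)) for x in(b,a)]);cv2.imwrite('pics/c7.png',A)
E
```

```text
12.55 [ 0.45930129 -0.04295681  0.19024619] [ 0.11199052 -0.21216677  0.04622074]
[164 165 166 167 168 169 170 171 172 173 174 175 176 177 178 179 180 181
 182 183 184 185 186]
[135 136 137 138 139 140 141 142 143 144 145 146 147 148 149 150 151 152
 153]
135 -0.06396061802456045
153 -0.074532136382294
```

View pics/c7.png

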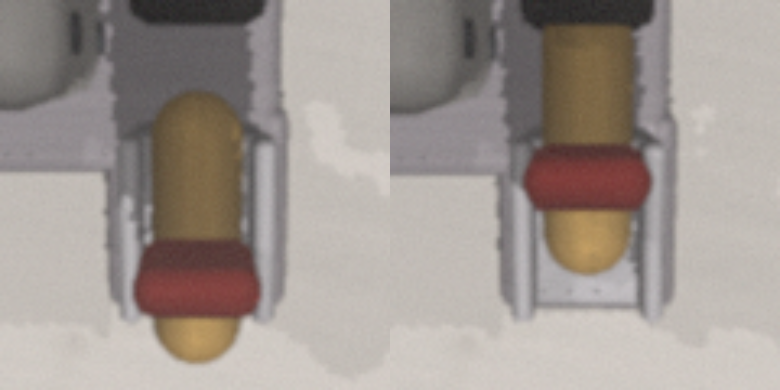

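```bash
python3 - <<'E'
from h import *
u=np.array([.979,.204,0]);L=np.array([.580,-.017,0])
def c(f,y0,y1,x0=340,x1=358):
    t=cv2.imread(f).astype(float)[y0:y1,x0:x1];w=np.clip((t[...,2]-np.maximum(t[...,1],t[...,0]))-35,0,None);ys,xs=np.mgrid[y0:y1,x0:x1]
    return (xs*w).sum()/w.sum(),(ys*w).sum()/w.sum(),w.sum()
for f in('t1','t6','t7'):
    q=c(f'pics/{f}.png',186,206);P=plane('top',[q[:2]],.123)[0];print(f,q,P,(P-L)@u)
# wrist static-feature check: blue notch and tab red extent in sheeter x
he=ctrl.calibration('wrist')
for f,p,o in(('w6',[.45897,-.04307,.18517],[179.994,-.0899,12.051]),('w7',[.4593,-.04296,.19025],[180,-.5,12.1])):
    T=wT(dict(tool_pos=np.array(p),orientation=o));a=cv2.imread(f'pics/{f}.png').astype(int)
    k=(a[...,0]>a[...,2]+45);k[120:]=0;k[:,:295]=0;k[:,350:]=0;v=np.nonzero(k.sum(1)>12)[0]
    for r,z in((v.min(),.109),(v.max(),.1)): print(f,r,(plane('wrist',[(320,r)],z,T)[0]-L)@u)
    g=a[:,308:332];m=((g[...,2]-g[...,1]>22)&(abs(g[...,1]-g[...,0])<14)).sum(1)>12;v=np.nonzero(m[110:230])[0]+110
    print('tabfront',v.max(),(plane('wrist',[(320,v.max())],.123,T)[0]-L)@u)
E
```

```text
t1 (np.float64(348.1355223880597), np.float64(200.39164179104478), np.float64(1675.0)) [ 0.48707052 -0.03275211  0.123     ] -0.09419139479115167
t6 (np.float64(nan), np.float64(nan), np.float64(0.0)) [nan nan nan] nan
t7 (np.float64(nan), np.float64(nan), np.float64(0.0)) [nan nan nan] nan
w6 36 -0.009645426311799397
w6 53 -0.017378481928883808
tabfront 186 -0.09476026154891143
w7 40 -0.009787682909523315
w7 55 -0.016703901314526093
tabfront 153 -0.0747624446624426<stdin>:5: RuntimeWarning: invalid value encountered in scalar divide
```

The tab moved about 20 ± 1 mm by the camera, against a nominal 22 mm. I'll push once more, a bit higher on the tab, to be sure it is at its stop.

Request:
apply_moves(targets=[{"travel": [0,0,25],"roll": 0,"jaw": 0},{"travel": [0,0,22],"roll": 0,"jaw": 0},{"travel": [0,0,10],"roll": 0,"jaw": 0},{"travel": [12,0,0],"roll": 0,"jaw": 0},{"travel": [12,0,0],"roll": 0,"jaw": 0},{"travel": [8,0,0],"roll": 0,"jaw": 0},{"travel": [3,0,0],"roll": 0,"jaw": 0},{"travel": [0,0,0],"roll": 0,"jaw": 0}])

```text
clock: 13.45
tool_pos: [0.4915, -0.0361, 0.1298]
orientation: [-180.0, -0.0, 12.0]
force: [0.3, 0.4, -0.5]
opening: 0.0003
gripper_force: 0.0
```

Request:
apply_moves(targets=[{"travel": [2,0,0],"roll": 0,"jaw": 0},{"travel": [2,0,0],"roll": 0,"jaw": 0},{"travel": [0,0,0],"roll": 0,"jaw": 0}])

```text
clock: 13.75
tool_pos: [0.4947, -0.0354, 0.1297]
orientation: [-180.0, -0.0, 12.0]
force: [-0.1, -0.7, -0.1]
opening: 0.0003
gripper_force: 0.0
```

Request:
apply_moves(targets=[{"travel": [1,0,0],"roll": 0,"jaw": 0},{"travel": [1,0,0],"roll": 0,"jaw": 0},{"travel": [1,0,0],"roll": 0,"jaw": 0},{"travel": [0,0,0],"roll": 0,"jaw": 0}])

```text
clock: 14.15
tool_pos: [0.495, -0.0356, 0.1291]
orientation: [180.0, 0.3, 12.0]
force: [-9.8, -0.8, 6.7]
opening: 0.0006
gripper_force: 4.4
```

Request:
apply_moves(targets=[{"travel": [1,0,0],"roll": 0,"jaw": 0},{"travel": [1,0,0],"roll": 0,"jaw": 0},{"travel": [1,0,0],"roll": 0,"jaw": 0},{"travel": [0,0,0],"roll": 0,"jaw": 0}])

```text
clock: 14.55
tool_pos: [0.4953, -0.0358, 0.1287]
orientation: [180.0, 0.6, 12.0]
force: [-17.2, -0.8, 13.5]
opening: 0.0009
gripper_force: 8.8
```

Request:
apply_moves(targets=[{"travel": [-12,0,0],"roll": 0,"jaw": 0},{"travel": [-25,0,0],"roll": 0,"jaw": 0},{"travel": [0,0,-40],"roll": 0,"jaw": 0},{"travel": [0,0,-45],"roll": 0,"jaw": 0},{"travel": [0,-45,-35],"roll": 0,"jaw": 0},{"travel": [0,-48,0],"roll": 0,"jaw": 0},{"travel": [0,-48,0],"roll": 0,"jaw": 0},{"travel": [0,-48,0],"roll": 0,"jaw": 0},{"travel": [0,-48,0],"roll": 0,"jaw": 0},{"travel": [0,-48,0],"roll": 0,"jaw": 0}])

```text
clock: 15.55
tool_pos: [0.4054, 0.2335, 0.2458]
orientation: [-179.9, -0.1, 12.1]
force: [2.1, 0.7, 0.4]
opening: 0.0005
gripper_force: 0.0
```

Request:
apply_moves(targets=[{"travel": [0,-45,0],"roll": 0,"jaw": 0},{"travel": [0,-45,0],"roll": 0,"jaw": 0},{"travel": [0,-45,0],"roll": 0,"jaw": 0},{"travel": [0,0,0],"roll": 0,"jaw": 0},{"travel": [0,0,0],"roll": 0,"jaw": 0}])

```text
clock: 16.05
tool_pos: [0.3774, 0.3643, 0.2448]
orientation: [180.0, 0.0, 12.1]
force: [0.2, -0.6, 0.2]
opening: 0.0002
gripper_force: 0.0
```

```bash
python3 - <<'E'
from h import *
u=np.array([.979,.204,0]);L=np.array([.580,-.017,0])
snap('top','t8.png')
A=cv2.imread('pics/t1.png');B=cv2.imread('pics/t8.png')
for t in(A,B):
    t=t.astype(float)[182:206,336:358];w=np.clip((t[...,2]-1.35*t[...,1]-20),0,None);ys,xs=np.mgrid[182:206,336:358]
    q=((xs*w).sum()/w.sum(),(ys*w).sum()/w.sum());P=plane('top',[q],.123)[0];print(q,w.sum(),(P-L)@u)
c=np.hstack([cv2.resize(x[150:250,240:370],(390,300),interpolation=2) for x in(A,B)]);cv2.imwrite('pics/c8.png',c)
E
```

```text
(np.float64(348.0928525303334), np.float64(200.34724535227542)) 1471.1499999999999 -0.09401205483065936
(np.float64(346.7448546873233), np.float64(194.63154472464095)) 1768.6 -0.07400548547228207
```

View pics/c8.png

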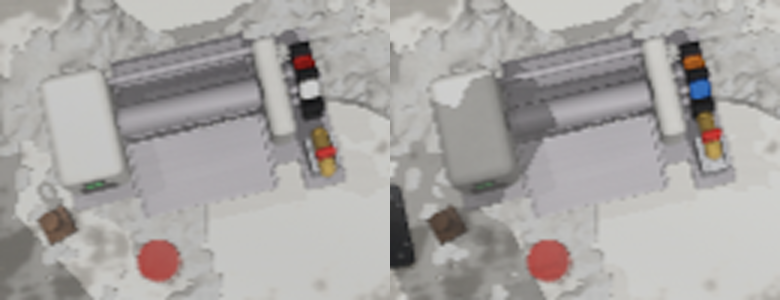

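```bash
python3 - <<'E'
from h import *
u=np.array([.979,.204,0]);L=np.array([.580,-.017,0])
A=cv2.imread('pics/t1.png').astype(float);B=cv2.imread('pics/t8.png').astype(float)
def c(t,w,y0,y1,z=.109):
    ys,xs=np.mgrid[y0:y1,334:352];w=np.clip(w[y0:y1,334:352],0,None);q=((xs*w).sum()/w.sum(),(ys*w).sum()/w.sum());return ((plane('top',[q],z)[0]-L)@u*1e3).round(1)
print('start red,white',c(A,A[...,2]-1.4*A[...,1]-20,163,176),c(A,A.min(2)-150*(1) if 0 else np.where(A.min(2)>185,1.,0),174,185))
print('now orange,blue',c(B,B[...,2]-1.3*B[...,0]-30,163,176),c(B,B[...,0]-1.3*B[...,2]-20,174,188))
T=wT(dict(tool_pos=np.array([.45897,-.04307,.18517]),orientation=[179.994,-.0899,12.051]))
for r,z in((118.3,.08),(118.3,.086),(201.4,.08),(201.4,.086)):print('bolt end w6',r,z,(plane('wrist',[(320,r)],z,T)[0]-L)@u)
E
```

```text
start red,white 15.3 -19.3
now orange,blue 15.3 -17.1
bolt end w6 118.3 0.08 -0.05640428421892419
bolt end w6 118.3 0.086 -0.056223328614487214
bolt end w6 201.4 0.08 -0.11632682507093588
bolt end w6 201.4 0.086 -0.11466466907770854
```

```bash
python3 - <<'E'
from h import *
u=np.array([.979,.204,0]);L=np.array([.580,-.017,0])
for f,p,o in(('w6',[.45897,-.04307,.18517],[179.994,-.0899,12.051]),('w7',[.4593,-.04296,.19025],[180,-.5,12.1])):
    T=wT(dict(tool_pos=np.array(p),orientation=o));a=cv2.imread(f'pics/{f}.png').astype(float)
    col=(a[:,316:325,2]-a[:,316:325,0]).mean(1)
    m=(col>35)&((a[:,316:325,1]-a[:,316:325,0]).mean(1)>20);v=np.nonzero(m[100:230])[0]+100
    print(f,v.min(),v.max(),[((plane('wrist',[(320,v.max()+.5)],z,T)[0]-L)@u*1e3).round(1) for z in(.076,.084)])
    # guide static front end, columns beside bolt
    for x in (300,341): print(a[165:200:1,x,1].astype(int).tolist())
E
```

```text
w6 119 201 [np.float64(-117.5), np.float64(-115.3)]
[180, 182, 184, 181, 181, 182, 182, 181, 181, 179, 171, 156, 154, 151, 151, 151, 151, 160, 173, 185, 184, 186, 178, 174, 179, 192, 200, 198, 203, 202, 203, 202, 204, 200, 203]
[181, 179, 174, 173, 173, 173, 173, 172, 172, 175, 172, 170, 167, 165, 171, 168, 169, 171, 173, 175, 172, 174, 169, 166, 173, 192, 199, 202, 201, 201, 201, 201, 201, 202, 198]
w7 100 173 [np.float64(-95.9), np.float64(-94.4)]
[182, 180, 182, 184, 184, 179, 183, 181, 180, 184, 183, 179, 180, 182, 180, 180, 183, 182, 185, 181, 181, 182, 175, 179, 193, 200, 200, 198, 199, 201, 199, 202, 200, 198, 201]
[176, 180, 182, 180, 180, 180, 179, 180, 182, 176, 180, 179, 180, 179, 183, 185, 182, 179, 180, 182, 175, 180, 174, 179, 185, 190, 198, 203, 205, 201, 201, 202, 200, 202, 202]
```

The bolt's tail moved about 21.5 mm and met a firm stop, so it is home. Green still faces the bolt, and the stamp and jar in that view haven't moved.

```bash
python3 -c "
from plant import ctrl
print(ctrl.close_job())"
```

```text
the job is handed in; nothing more can be done
None
```

The job is handed in: the gap wheel went three clicks from yellow to green, the bolt was pushed to a firm stop in the green notch (camera estimates of its travel 20–21.5 mm against the nominal 22 mm), and the hand is clear at about 16 s.

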